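Demould a divided dish onto the turntable

TASK

The clay dish in the plaster mould is ready to come out. Swing the wooden hold-down bar well aside, as far as the edge of the mould, and leave it there; then lift the dish out of the mould, keeping it level, and set it down gently, right way up and centred, on the round metal turntable. Leave the other pots and tools where they are.

Things in the scene. Friction and masses are not known exactly. Their poses are not given: they have to be found in the camera images.
- dish: Brown-grey clay dish, 0.35-0.6 kg, rounded rectangle, two compartments; 164 x 108 mm at the rim, 140 x 84 at the foot, 46 tall, floor 8 thick. An upright dividing wall 12 mm thick runs across its middle along its y axis, top flush with the rim; each compartment's floor is 56 (x) x 70 (y) mm: room to pinch the divider along x. Origin: centre of underside, z up. Starts in the mould, axes parallel.
- mould: White plaster block, fixed, 220 x 170 x 62 mm tall, open tapered cavity fitting the dish with 2 mm play. Cavity floor 22 mm above the bench; the seated dish's rim is 68 mm above the bench. Origin: centre of underside; x along its length. The bar's pivot is at the middle of its -y side. Another, empty mould at the far edge of the bench is not part of the job.
- hold_bar (a joint): Angle (rad) of the wooden hold-down bar about its upright pivot. 0: along the mould's +y axis, 6 mm above the dish's divider. Turns anticlockwise from above up to 2.2; at 1.57 it lies along the mould's edge pointing to the mould's -x, clear of the dish. Stays where left; about 2 N at the knob moves it. Starts at 0 to 0.3.
- bar_pivot (a point): Pivot axis of the bar, at the bar's underside (74 mm above the bench), 72 mm from the mould's centre along the mould's -y. The bar is 20 mm wide, 12 mm thick.
- bar_knob (a point): Middle of the upright round dark wooden knob near the bar's free end: 24 mm diameter, standing 34 mm above the bar (top 120 mm, this point 103 mm above the bench), 78 mm from the pivot axis. Moves with the bar.
- turntable: Low metal banding wheel standing on the bench (base fixed, its head can turn stiffly): bare metal disc 220 mm in diameter and 15 mm thick on a short dark pedestal, its top 75 mm above the bench. Origin: centre of its underside.
- wheel_top (a point): Centre of the top face of the turntable's disc, 75 mm above the bench.
- lid_jar: Bystander: small round unglazed clay jar with a knobbed lid in one piece, 66 mm diameter, 90 mm tall, standing between the mould and the turntable. Origin: centre of its underside.
- mug: Bystander: glazed blue mug with a handle, 80 mm diameter, 95 mm tall. Origin: centre of its underside.
- bowl: Bystander: pale unglazed clay bowl, 156 mm diameter, 75 mm tall. Origin: centre of its underside.
- brush: Bystander: hand brush lying flat at the far side of the bench. Origin: underside, near its middle.
- small_lid: Bystander: flat pale clay disc, 90 mm diameter, 14 mm thick. Origin: centre of its underside.
- tool_cup: Bystander: empty terracotta cup, 84 mm diameter, 100 mm tall. Origin: centre of its underside.
- paddle: Bystander: flat wooden paddle, 190 x 55 x 14 mm, lying flat. Origin: centre of its underside.
Mind the look-alikes: they are no part of the job. What is shaped like the dish but orange is not meant. Leave any yellow look-alike of the turntable alone.

How it is judged:
On the way, in this order (a step that is already met when the one before it is completed fails the run):
1. the hold-down bar is swung aside (1.2 rad or more) while the dish is still seated in the mould (value of joint hold_bar above 1.2 rad and z of dish in the frame of mould below 0.03 m), for 0.2 s.
2. the dish is lifted clear of the mould (its underside at least 70 mm above the mould's underside), level to 0.4 rad (z of dish in the frame of mould above 0.07 m and angle between dish's own z axis and vertical below 0.4 rad), for 0.1 s.
At the end, for the whole second after the job is handed in: The dish stands upright, foot down and at rest on the turntable's disc, its centre within 20 mm of the disc's centre, and the hold-down bar is still swung aside (1.2 rad or more) (horizontal distance between dish and wheel_top below 0.02 m and z of dish in the frame of wheel_top between -0.005 and 0.006 m and angle between dish's own z axis and vertical below 0.08 rad and linear speed of dish below 0.03 m/s and angular speed of dish below 0.15 rad/s and value of joint hold_bar above 1.2 rad); the robot touches nothing.
It fails at once if the dish is tipped more than 0.5 rad (angle between dish's own z axis and vertical above 0.5 rad).
It fails at once if the dish is dropped onto the turntable: faster than 0.35 m/s within 50 mm above the disc's middle (horizontal distance between dish and wheel_top below 0.06 m and z of dish in the frame of wheel_top below 0.05 m and linear speed of dish above 0.35 m/s).
It fails at once if the dish is banged or pressed hard on the turntable (over 60 N) (contact force between dish and turntable above 60 N).
It fails at once if another pot or tool is moved more than 40 mm (distance of any of lid_jar, mug, bowl, brush, small_lid, tool_cup, paddle from where it was at the start of the episode above 0.04 m).
It also fails if it takes over 61 s, if anything falls off the work surface, if the arm or the gripper's body presses on something with over 40 N, if the wrist force passes 120 N, or if a joint passes its speed limit or range.

ROBOT

A 7-joint arm with a two-finger parallel gripper is mounted at the origin on the work surface. World frame = base frame: x ahead of the robot, y to its left, z up, the work surface at z = 0. Lengths are in m, angles in rad, forces in N, time in s.
With the tool pointing down it reaches from about 0.375 to 0.925 m from the base axis. Payload 3.1 kg.
Tool frame: the origin (TCP) lies between the finger pads; the fingertips stand 22 mm ahead of it and the grasp point (between the pads) lies 3 mm ahead of it; x points along the fingers, y is the direction in which the jaws open and shut, and the axes are right-handed (so a half turn about x gives the same grasp; the last joint's range is limited). The gripper opens to 85 mm and grips with 20 to 120 N. Pads are 22 mm wide; open, the fingers measure 114 mm over their backs; the gripper's body (76 mm by 85 mm) begins 54 mm behind the grasp point. The pads swing forward as they close: fully open they stand 13 mm farther back than shut.
Start: joints at [-1.442, 0.383, 0.044, 1.598, -0.018, 1.161, -0.05], TCP at [0.146, 0.633, 0.253] pointing down, gripper open.
Joint ranges: [-2.61, 2.61], [-0.41, 2.15], [-1.48, 1.57], [0, 2.5], [-1.57, 4.71], [0.05, 1.97], [-2.85, 2.85]. Speed limits (rad/s): [2.79, 2.79, 3.14, 3.14, 3.14, 3.14, 3.14].

INTERFACE

Orientations are given as a unit quaternion [x, y, z, w].
In Python, from bench import observe, eyes, job_done gives the robot as it stands. The module is installed in compiled form; this text tells all that it offers.
- The arm moves only by the shell command python3 -m pendant 'ROWS'. ROWS is JSON, a list that holds one entry, the list of rows, each a list of 7 numbers: the finger opening in cm, from 0 to 8.54, then the shift along the tool's x, y, z in cm, then the turn, a rotation vector about the tool's x, y, z in degrees. In form: [[[gripper, x, y, z, wx, wy, wz], ...]]. A call has 1 to 5 rows; each row is the pose to reach, as a shift and turn from the pose commanded when the call began, along the tool's axes at that moment; what a row does not reach only later rows make up. A row lasts 1/12 s, in which the tool goes at most 41.7 mm and 7.16 degrees, less where a joint would pass 70% of its speed; a pose out of reach is approached as far as the arm can. A call with a gripper value outside its range is refused whole. The fingers move at their own pace and stop on an object; the grip force is fixed at half the most. Time passes only in rows, so rows that repeat a pose let the fingers close. It gives the time, the measured TCP pose, the force and the opening at its end, in the units of the state.
- observe(): the state, without advancing time (a new reading comes with each control period).
- eyes.read_camera(name): name is "scene" or "top" or "wrist"; returns a dict with "img" (420x560x3 uint8, red, green, blue), "K" (3x3 intrinsics, pixels), "origin" and "attitude" of the camera in the world; the wrist camera has in their place "hand_eye" (4x4, takes a point from camera to tool coordinates, whose origin is the TCP and whose axes are the tool frame's). Camera axes: x right, y up, looking along -z (the intrinsics and any distortion apply to the point x, -y, -z); pixel columns grow to the right and rows downward; lengths in m; the calibration is good to about 2 mm. The wrist camera is an equidistant fisheye: a pixel r from the principal point sees the ray r / f radians off the axis. A picture is of the moment at which its call begins: read the wrist's pose just before it. There is no depth.
- job_done(): hands the job in, once; it reports no verdict.
The state is a dict: "t": time; "qpos": joint angles; "joint_vel": joint speeds; "effort": joint torques, N m; "ee_pos": TCP position; "ee_rot": TCP orientation; "ft_force": force on the tool from outside, world axes, zero at the start; "torque": the same for the moment, N m; "finger_gap": finger opening in m.
Only numpy, scipy, OpenCV 4.12 (cv2) and the standard library are available. Lean on these libraries where they do the work, as an engineer would, in place of code of your own. Each camera call takes 0.05 s, during which the arm holds its last target.

## Working session

There is one attempt and no reset: what is moved stays moved. The work goes in short steps, Python scripts to look and compute and a shell command to move; the robot and the scene stay as the last step left them, time stands still between calls to the robot, and variables do not carry over. Pictures are saved under pics/ and viewed, and the job is handed in when it is done.

```bash
mkdir -p pics; python3 - <<'E'
from bench import observe, eyes
import cv2
s=observe(); print({k:(v if not hasattr(v,'tolist') else v.tolist()) for k,v in s.items()})
for n in ["scene","top","wrist"]:
    c=eyes.read_camera(n); cv2.imwrite(f"pics/{n}0.png",c["img"][:,:,::-1])
    print(n,{k:v for k,v in c.items() if k!="img"})
E
```

```text
{'t': 0.0, 'qpos': [-1.4418129413101852, 0.383800820077861, 0.04382831734370983, 1.5995956842395274, -0.017942850772625755, 1.1611902377722356, -0.04990410303807343], 'joint_vel': [0.0010351955613768793, 0.0007354569844405246, -0.00047036854281732937, -0.0007908281204618111, -0.0013199061334154326, -0.000865597780416209, 0.0006650025973905383], 'effort': [-0.00022584720227314392, -43.3462393283844, 1.0247920453548431, -24.951263666152954, 0.010711389477364719, 0.011482240806799382, -2.807511023661391e-06], 'ee_pos': [0.1459366493305011, 0.6324907034147741, 0.25189900344872745], 'ee_rot': [0.07906870551388498, 0.7026376589384014, -0.08090324929464168, 0.7024977753014526], 'ft_force': [0.3299444630598598, -0.1933075025203585, 0.10789367741468882], 'torque': [-0.01753139690195282, 0.0042363396900079965, 0.005240584091733871], 'finger_gap': 0.08524025975159628}
scene {'K': array([[398.83229392,   0.        , 279.78050376],
       [  0.        , 398.83229392, 212.6690403 ],
       [  0.        ,   0.        ,   1.        ]]), 'origin': array([ 1.31894622, -0.22574678,  0.82991471]), 'atti
[... 180 characters left out ...]
   [  0.        ,   0.        ,   1.        ]]), 'origin': array([ 0.4824957 , -0.00308741,  1.45169868]), 'attitude': array([ 0.01690567, -0.01338075, -0.69737803,  0.71637912])}
wrist {'K': array([[325.1922621 ,   0.        , 281.64391728],
       [  0.        , 325.1922621 , 205.31142208],
       [  0.        ,   0.        ,   1.        ]]), 'hand_eye': array([[ 8.11446338e-04,  3.19920529e-01, -9.47444034e-01,
        -1.20951515e-01],
       [ 9.99998925e-01,  8.97340077e-04,  1.15945949e-03,
        -6.85938070e-04],
       [ 1.22111440e-03, -9.47443956e-01, -3.19919457e-01,
        -8.20577153e-02],
       [ 0.00000000e+00,  0.00000000e+00,  0.00000000e+00,
         1.00000000e+00]])}
```

View pics/top0.png

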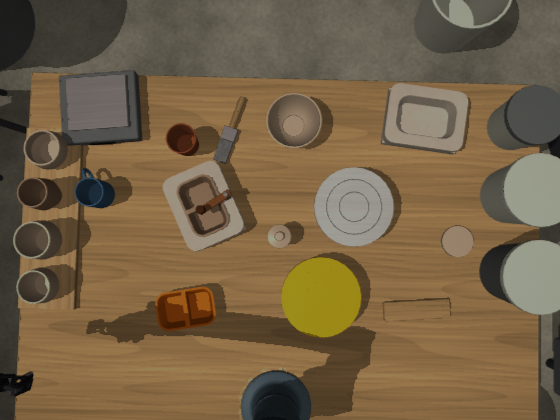

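View pics/scene0.png

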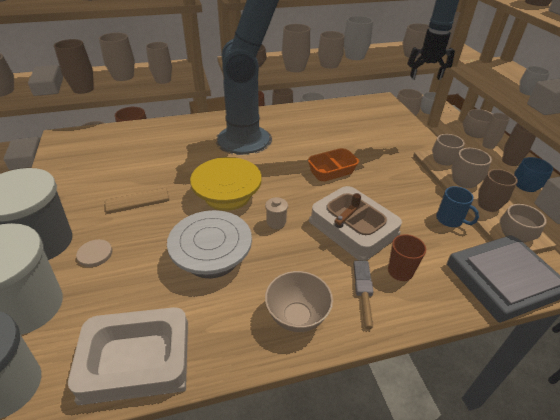

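View pics/wrist0.png

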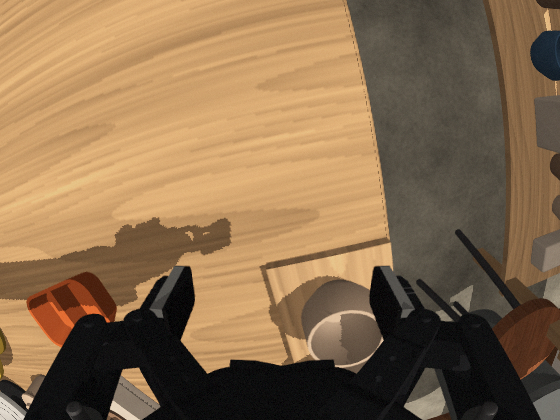

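```bash
cat > h.py <<'E'
import numpy as np, cv2
from bench import observe, eyes
from scipy.spatial.transform import Rotation as R
def ray(c,u,v):
    K=c["K"]; d=np.array([(u-K[0,2])/K[0,0],-(v-K[1,2])/K[1,1],-1.])
    return np.array(c["origin"]),R.from_quat(c["attitude"]).apply(d)
def onz(c,u,v,z):
    o,d=ray(c,u,v); return o+d*(z-o[2])/d[2]
def proj(c,p):
    q=R.from_quat(c["attitude"]).inv().apply(np.asarray(p)-c["origin"]); K=c["K"]
    return K[0,2]+K[0,0]*q[0]/-q[2], K[1,2]-K[1,1]*q[1]/-q[2]
def wray(c,s,u,v):
    K=c["K"]; a=np.array([u-K[0,2],v-K[1,2]]); r=np.hypot(*a); th=r/K[0,0]
    d=np.array([np.sin(th)*a[0]/r,-np.sin(th)*a[1]/r,-np.cos(th)])
    H=c["hand_eye"]; Rt=R.from_quat(s["ee_rot"])
    return Rt.apply(H[:3,3])+s["ee_pos"], Rt.apply(H[:3,:3]@d)
def wonz(c,s,u,v,z):
    o,d=wray(c,s,u,v); return o+d*(z-o[2])/d[2]
E
python3 - <<'E'
from h import *
c=eyes.read_camera("top")
im=c["img"][:,:,::-1]
cv2.imwrite("pics/t1.png",cv2.resize(im[140:270,140:270],None,fx=4.5,fy=4.5,interpolation=cv2.INTER_CUBIC))
# turntable: grey low-saturation
hsv=cv2.cvtColor(c["img"],cv2.COLOR_RGB2HSV)
m=((hsv[...,1]<45)&(hsv[...,2]>90)).astype(np.uint8)
m=cv2.morphologyEx(m,cv2.MORPH_CLOSE,np.ones((5,5)))
cs,_=cv2.findContours(m,cv2.RETR_EXTERNAL,cv2.CHAIN_APPROX_NONE)
for k in cs:
    if cv2.contourArea(k)>1000:
        (x,y),a,an=cv2.fitEllipse(k); print((x,y),a,an,cv2.contourArea(k),cv2.minAreaRect(k))
        print(" z.075",onz(c,x,y,.075)," z.062",onz(c,*cv2.minAreaRect(k)[0],.062))
E
```

```text
(533.8593139648438, 298.9115905761719) (55.02772903442383, 158.96376037597656) 179.19369506835938 4113.5 ((530.5, 315.5), (151.0, 57.0), 90.0)
 z.075 [ 0.32978428 -0.69825881  0.075     ]  z.062 [ 0.28268901 -0.69583066  0.062     ]
(353.5002746582031, 206.39593505859375) (77.72919464111328, 78.56067657470703) 99.65153503417969 4794.5 ((353.5, 206.0), (78.0, 79.0), 90.0)
 z.075 [ 0.56969954 -0.20091151  0.075     ]  z.062 [ 0.57162669 -0.20275608  0.062     ]
(534.0000610351562, 189.52462768554688) (60.19359588623047, 77.07051849365234) 0.3483874499797821 3463.0 ((530.5, 188.5), (75.0, 57.0), 90.0)
 z.075 [ 0.62956485 -0.69710734  0.075     ]  z.062 [ 0.63355688 -0.69392924  0.062     ]
(524.9563598632812, 48.087432861328125) (84.1148910522461, 97.43721008300781) 42.95344924926758 4618.0 ((515.5, 45.5), (91.0, 87.0), 90.0)
 z.075 [ 1.02498254 -0.6699018   0.075     ]  z.062 [ 1.03683913 -0.64956936  0.062     ]
(468.3799743652344, 11.843901634216309) (28.17083168029785, 79.86695861816406) 89.21736907958984 1151.0 ((471.5, 14.0), (28.0, 79.0), 90.0)
 z.075 [ 1.12410429 -0.51119485  0.075     ]  z.062 [ 1.12417271 -0.5248631   0.062     ]
(246.6527557373047, 54.489662170410156) (117.90177917480469, 406.8890686035156) 82.71269226074219 25559.0 ((237.01365661621094, 46.458229064941406), (123.4450454711914, 447.3818664550781), 81.52490234375)
 z.075 [0.98715935 0.10634844 0.075     ]  z.062 [1.01425288 0.13529854 0.062     ]
```

View pics/t1.png

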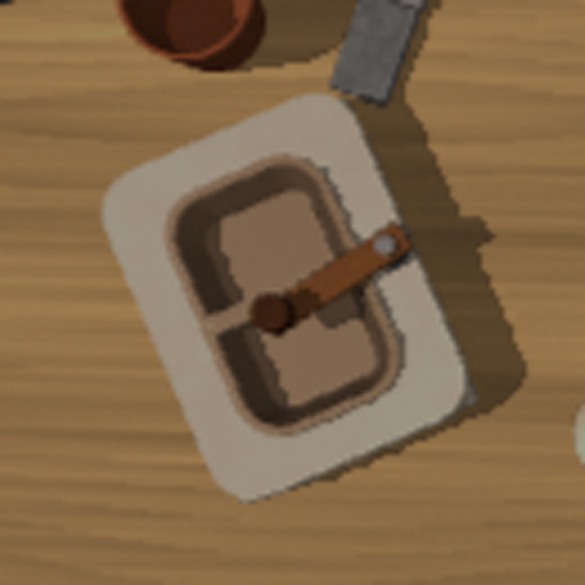

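```bash
python3 - <<'E'
from h import *
c=eyes.read_camera("top"); s=eyes.read_camera("scene")
f=lambda u,v:(140+(u+.5)/4.5-.5,140+(v+.5)/4.5-.5)
hsv=cv2.cvtColor(c["img"],cv2.COLOR_RGB2HSV); roi=np.zeros((420,560),np.uint8); roi[150:260,155:250]=1
m=((hsv[...,1]<70)&(hsv[...,2]>120)).astype(np.uint8)*roi
m=cv2.morphologyEx(m,cv2.MORPH_CLOSE,np.ones((3,3)))
cs,_=cv2.findContours(m,cv2.RETR_EXTERNAL,cv2.CHAIN_APPROX_NONE)
k=max(cs,key=cv2.contourArea); P=np.array([onz(c,u,v,.062)[:2] for u,v in k[:,0]]).astype(np.float32)
r=cv2.minAreaRect(P*1000); print(cv2.minAreaRect(k),r)
B=cv2.boxPoints(r)/1000; print(B)
print("knobtop",onz(c,*f(270,312),.115),"pivot",onz(c,*f(386,244),.088))
# dish rim mask: corners of the dish via brown rim
im=s["img"][:,:,::-1]
cv2.imwrite("pics/s1.png",cv2.resize(im[170:270,270:430],None,fx=5,fy=5,interpolation=cv2.INTER_CUBIC))
E
```

```text
((202.56903076171875, 205.42962646484375), (78.49742126464844, 61.033206939697266), 66.25050354003906) ((562.4178466796875, 217.41464233398438), (219.6785888671875, 169.5322723388672), 25.36429214477539)
[[0.42685536 0.24695742]
 [0.49947828 0.09376768]
 [0.69798034 0.18787186]
 [0.62535745 0.34106162]]
knobtop [0.54931539 0.2167691  0.115     ] pivot [0.59395522 0.15201702 0.088     ]
```

View pics/s1.png

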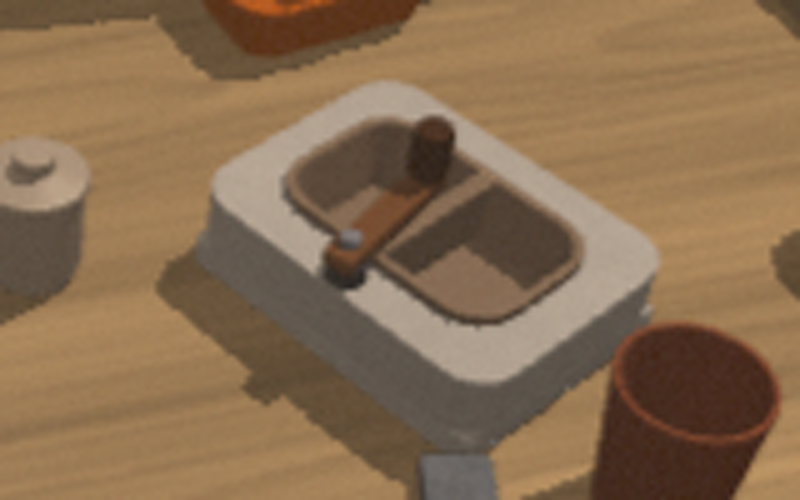

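```bash
cat >> h.py <<'E'
def go(target, yaw_deg, s=None):
    """shift in tool cm from current pose and turn about tool x to bring jaw axis (tool y) to world yaw, tool x straight down"""
    s=s or observe(); Rt=R.from_quat(s["ee_rot"]); 
    d=Rt.inv().apply(np.array(target)-s["ee_pos"])*100
    a=np.radians(yaw_deg); y=np.array([np.cos(a),np.sin(a),0]); x=np.array([0,0,-1.])
    best=None
    for sg in (1,-1):
        T=R.from_matrix(np.c_[x,sg*y,np.cross(x,sg*y)]); rv=np.degrees((Rt.inv()*T).as_rotvec())
        if best is None or np.linalg.norm(rv)<np.linalg.norm(best): best=rv
    print("shift cm",d.round(2),"turn",best.round(1), "TCP",np.round(s["ee_pos"],4),"t",round(s["t"],2))
E
python3 - <<'E'
from h import *
s=observe(); print(R.from_quat(s["ee_rot"]).as_matrix().round(3))
go([0.549,0.217,.20],75); go([0.549,0.217,.20],35)
E
```

```text
[[-0.     0.225  0.974]
 [-0.001  0.974 -0.225]
 [-1.    -0.001  0.   ]]
shift cm [  5.31 -31.48  48.61] turn [2.  0.  0.1] TCP [0.1461 0.6331 0.2528] t 0.3
shift cm [  5.31 -31.48  48.61] turn [42.   0.   0.1] TCP [0.1461 0.6331 0.2528] t 0.3
```

```bash
python3 -m pendant '[[[4,1,-2.2,3.4,0,0,0],[4,2,-4.4,6.8,0,0,0],[4,3,-6.6,10.2,0,0,0],[4,4,-8.8,13.6,0,0,0],[4,5,-11,17,0,0,0]]]'; python3 -c "
from h import *
go([0.549,0.217,.20],75)"
```

```text
t: 0.72
ee_pos: [0.288, 0.4867, 0.2031]
ee_rot: [0.08, 0.703, -0.08, 0.703]
ft_force: [-0.5, -0.6, 0.3]
finger_gap: 0.0403
shift cm [  0.3  -20.42  31.49] turn [ 2.  0. -0.] TCP [0.288  0.4867 0.2031] t 0.72
```

```bash
python3 -m pendant '[[[4,0,-2.2,3.4,0,0,0],[4,0,-4.4,6.8,0,0,0],[4,0,-6.6,10.2,0,0,0],[4,0,-8.8,13.6,1,0,0],[4,0.2,-11,17,2,0,0]]]';python3 -m pendant '[[[4,0,-2.2,3.4,0,0,0],[4,0,-4.4,6.8,0,0,0],[4,0,-6.6,10.2,0,0,0],[4,0,-8.8,13.6,0,0,0],[4,0,-8.8,13.6,0,0,0]]]'; python3 -c "
from h import *
s=observe(); c=eyes.read_camera('wrist'); cv2.imwrite('pics/w2.png',c['img'][:,:,::-1])
go([0.549,0.217,.20],75)
c=eyes.read_camera('scene'); cv2.imwrite('pics/s2.png',c['img'][:,:,::-1])"
```

```text
t: 1.13
ee_pos: [0.4292, 0.3414, 0.202]
ee_rot: [0.093, 0.701, -0.092, 0.701]
ft_force: [0.9, -0.7, -0.1]
finger_gap: 0.0403
t: 1.55
ee_pos: [0.5431, 0.2116, 0.2023]
ee_rot: [0.096, 0.698, -0.099, 0.703]
ft_force: [0.9, -1.6, 0.8]
finger_gap: 0.0401
shift cm [0.19 0.35 0.8 ] turn [-0.6  0.2  0.1] TCP [0.5403 0.2158 0.2019] t 1.6
```

View pics/w2.png

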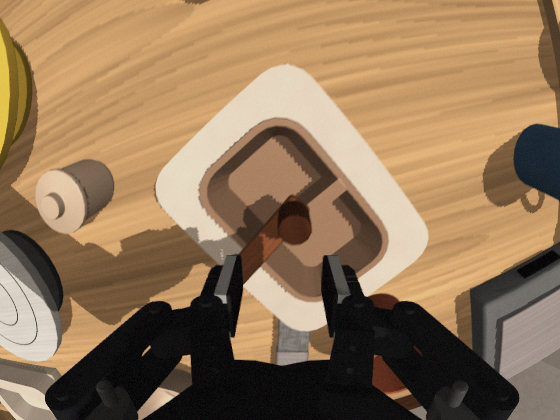

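View pics/s2.png

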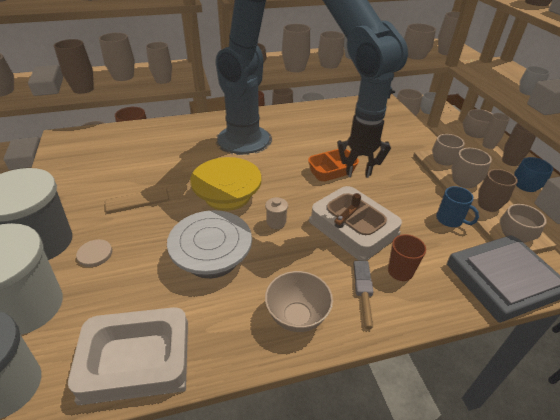

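```bash
python3 -c "
from h import *
s=observe(); c=eyes.read_camera('wrist'); cv2.imwrite('pics/w3.png',cv2.resize(c['img'][150:320,180:400,::-1],None,fx=3.5,fy=3.5))
print(R.from_quat(s['ee_rot']).as_matrix().round(3))
c2=eyes.read_camera('top'); cv2.imwrite('pics/t3.png',c2['img'][:,:,::-1])
for p in [(294,228),(294,223),(294,218)]: print(wonz(c,s,*p,.12))
go([0.549,0.217,.12],75)"
```

```text
[[ 0.001  0.265  0.964]
 [-0.001  0.964 -0.265]
 [-1.    -0.001  0.001]]
[0.54251718 0.22586736 0.12      ]
[0.53900018 0.2267865  0.12      ]
[0.5355266  0.22769564 0.12      ]
shift cm [ 8.11 -0.29  1.46] turn [ 0.1 -0.1 -0. ] TCP [0.5358 0.2235 0.2011] t 1.75
```

View pics/w3.png

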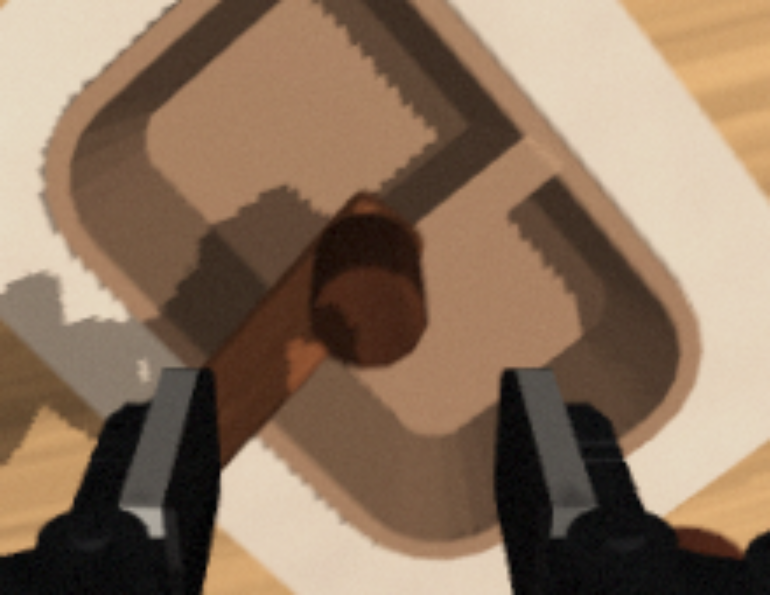

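```bash
python3 -c "
from h import *
s=observe(); print(s['joint_vel']); c=eyes.read_camera('wrist')
print(wonz(c,s,285,240,.12))
go([0.549,0.217,.12],75)
s=observe(); print(np.round(s['joint_vel'],3));go([0.549,0.217,.12],75)"
```

```text
[-0.02213201 -0.00236121 -0.02512683  0.00275925  0.00088139  0.00101711
  0.00190794]
[0.54686796 0.22199032 0.12      ]
shift cm [ 8.11 -0.36  1.52] turn [ 0.2 -0.1 -0. ] TCP [0.5353 0.2244 0.2011] t 1.8
[-0.014 -0.002 -0.01   0.002  0.003  0.     0.003]
shift cm [ 8.11 -0.36  1.52] turn [ 0.2 -0.1 -0. ] TCP [0.5353 0.2244 0.2011] t 1.8
```

```bash
python3 -m pendant '[[[4,2,-0.25,1.5,0,0,0],[4,4.5,-0.25,1.5,0,0,0],[4,7,-0.25,1.5,0,0,0],[4,8.8,-0.25,1.5,0,0,0],[4,8.8,-0.25,1.5,0,0,0]]]'; python3 -c "
from h import *
s=observe(); c=eyes.read_camera('wrist'); cv2.imwrite('pics/w4.png',c['img'][:,:,::-1])
s=observe();go([0.549,0.218,.112],75)
print(R.from_quat(s['ee_rot']).as_matrix().round(3))
# arc waypoints
P=np.array([.593,.152])
M=R.from_quat(s['ee_rot'])
for th in np.arange(.16,1.75,.2):
    a=np.radians(115.4)+th; k=P+.078*np.array([np.cos(a),np.sin(a)])
    print(round(th,2),k.round(4),(M.inv().apply(np.r_[k,.112]-s['ee_pos'])*100).round(2))
"
```

```text
t: 2.22
ee_pos: [0.5454, 0.2173, 0.1088]
ee_rot: [0.089, 0.704, -0.092, 0.698]
ft_force: [-1.6, 0.1, 0.6]
finger_gap: 0.04
shift cm [-0.11  0.09  0.18] turn [ 0.2 -0.3  0.2] TCP [0.5471 0.2176 0.1109] t 2.27
[[-0.006  0.255  0.967]
 [-0.002  0.967 -0.255]
 [-1.    -0.003 -0.005]]
0.16 [0.5487 0.2162] [-0.11 -0.09  0.2 ]
0.36 [0.5369 0.2062] [-0.1  -1.37 -0.69]
0.56 [0.5272 0.1939] [-0.09 -2.79 -1.31]
0.76 [0.5202 0.18  ] [-0.08 -4.32 -1.64]
0.96 [0.5161 0.165 ] [-0.08 -5.87 -1.65]
1.16 [0.515  0.1495] [-0.08 -7.4  -1.36]
1.36 [0.5171 0.134 ] [-0.07 -8.84 -0.77]
1.56 [0.5222 0.1193] [ -0.07 -10.14   0.1 ]
```

View pics/w4.png

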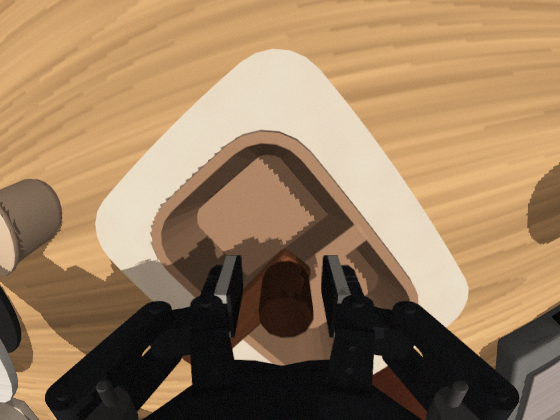

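```bash
python3 -m pendant '[[[3,-0.4,0,0.2,0,0,0],[3,-0.4,-0.7,-0.2,0,0,0],[3,-0.4,-1.6,-0.7,0,0,0],[3,-0.4,-3.0,-1.3,0,0,0],[3,-0.4,-4.5,-1.6,0,0,0]]]'; python3 -c "
from h import *
s=observe(); c=eyes.read_camera('wrist'); cv2.imwrite('pics/w5.png',c['img'][:,:,::-1])
s=observe(); print(s['ft_force'])
P=np.array([.593,.152])
M=R.from_quat(s['ee_rot']);print(s['ee_pos'])
for th in np.arange(.76,1.75,.2):
    a=np.radians(115.4)+th; k=P+.078*np.array([np.cos(a),np.sin(a)])
    print(round(th,2),k.round(4),(M.inv().apply(np.r_[k,.115]-s['ee_pos'])*100).round(2))
"
```

```text
t: 2.68
ee_pos: [0.5223, 0.1815, 0.1195]
ee_rot: [0.093, 0.701, -0.088, 0.702]
ft_force: [-0.6, 2.8, 0.6]
finger_gap: 0.03
[-2.54073607 -1.01703225  0.1830205 ]
[0.52114677 0.17591153 0.11897098]
0.76 [0.5202 0.18  ] [ 0.4   0.37 -0.2 ]
0.96 [0.5161 0.165 ] [ 0.4  -1.19 -0.21]
1.16 [0.515  0.1495] [ 0.39 -2.71  0.09]
1.36 [0.5171 0.134 ] [ 0.39 -4.15  0.69]
1.56 [0.5222 0.1193] [ 0.39 -5.44  1.56]
```

View pics/w5.png

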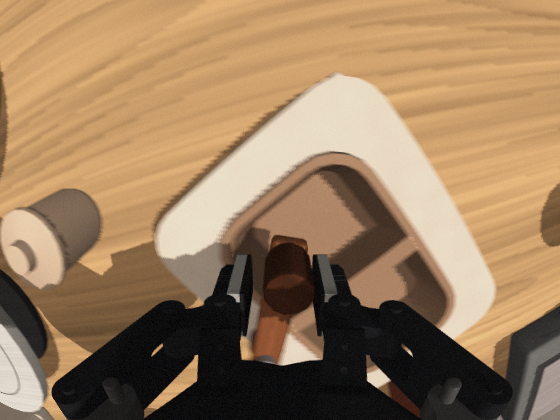

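Works; the knob is following. Continue the arc.

```bash
python3 -m pendant '[[[3,0.3,-1.4,-0.2,0,0,0],[3,0.3,-2.9,0.1,0,0,0],[3,0.3,-4.3,0.7,0,0,0],[3,0.3,-5.8,1.6,0,0,0],[3,0.3,-6.2,1.9,0,0,0]]]'; python3 -c "
from h import *
s=observe(); c=eyes.read_camera('wrist'); cv2.imwrite('pics/w6.png',c['img'][:,:,::-1])
s=observe(); print(s['ft_force'])
P=np.array([.593,.152])
M=R.from_quat(s['ee_rot']);print(s['ee_pos'])
for th in np.arange(1.36,1.85,.1):
    a=np.radians(115.4)+th; k=P+.078*np.array([np.cos(a),np.sin(a)])
    print(round(th,2),k.round(4),(M.inv().apply(np.r_[k,.115]-s['ee_pos'])*100).round(2))
"
```

```text
t: 3.15
ee_pos: [0.5265, 0.1088, 0.1152]
ee_rot: [0.094, 0.7, -0.094, 0.702]
ft_force: [-0.6, 1.0, -0.1]
finger_gap: 0.03
[-0.05082547 -0.76054032 -0.32537409]
[0.52667695 0.10864817 0.11513115]
1.36 [0.5171 0.134 ] [ 0.01  2.2  -1.59]
1.46 [0.5193 0.1265] [ 0.01  1.53 -1.19]
1.56 [0.5222 0.1193] [ 0.01  0.91 -0.71]
1.66 [0.5258 0.1124] [ 0.01  0.34 -0.18]
1.76 [0.5301 0.1059] [ 0.01 -0.18  0.4 ]
```

View pics/w6.png

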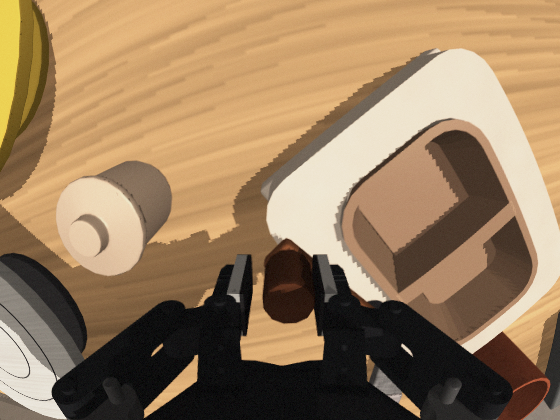

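```bash
python3 -m pendant '[[[4,0,0,0,0,0,0],[4,-2,0,0,0,0,0],[5,-5,0,0,0,0,0],[6,-9,0,0,0,0,0],[6,-9,0,0,0,0,0]]]'; python3 -c "
from h import *
go([0.5624,0.2174,.20],25.4)"
```

```text
t: 3.62
ee_pos: [0.5309, 0.1136, 0.2121]
ee_rot: [0.094, 0.696, -0.09, 0.706]
ft_force: [1.2, -0.1, 0.6]
finger_gap: 0.0604
shift cm [ 1.3  10.83  0.35] turn [49.6  0.5 -0.7] TCP [0.5309 0.1136 0.2121] t 3.62
```

```bash
python3 -m pendant '[[[6.5,0,2.2,0,7,0,0],[6.5,0,4.4,0.1,14,0,0],[6.5,0,6.6,0.2,21,0,0],[6.5,0,8.8,0.3,28,0,0],[6.5,0,10.8,0.35,35,0,0]]]'; python3 -m pendant '[[[6.5,0,0,0,7,0,0],[6.5,0,0,0,14,0,0],[6.5,0,0,0,14.6,0,0],[6.5,0,0,0,14.6,0,0],[6.5,0,0,0,14.6,0,0]]]'; python3 -c "
from h import *
go([0.5624,0.2174,.20],25.4)
s=observe(); c=eyes.read_camera('wrist'); cv2.imwrite('pics/w7.png',c['img'][:,:,::-1])
c=eyes.read_camera('top'); cv2.imwrite('pics/t7.png',cv2.resize(c['img'][130:290,130:350,::-1],None,fx=3.5,fy=3.5,interpolation=cv2.INTER_CUBIC))
go([0.5624,0.2174,.20],25.4)"
```

```text
t: 4.03
ee_pos: [0.5571, 0.2176, 0.2045]
ee_rot: [0.3, 0.64, -0.3, 0.64]
ft_force: [0.5, -0.3, 0.2]
finger_gap: 0.0649
t: 4.45
ee_pos: [0.5567, 0.2155, 0.2043]
ee_rot: [0.377, 0.598, -0.377, 0.598]
ft_force: [-0.6, -0.3, -0.1]
finger_gap: 0.0651
shift cm [0.43 0.59 0.07] turn [0.2 0.  0. ] TCP [0.5567 0.2155 0.2043] t 4.45
shift cm [0.44 0.6  0.04] turn [ 0.1 -0.  -0. ] TCP [0.5568 0.2152 0.2044] t 4.55
```

View pics/w7.png

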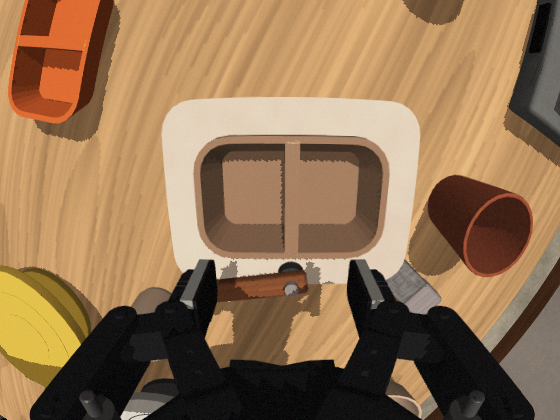

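View pics/t7.png

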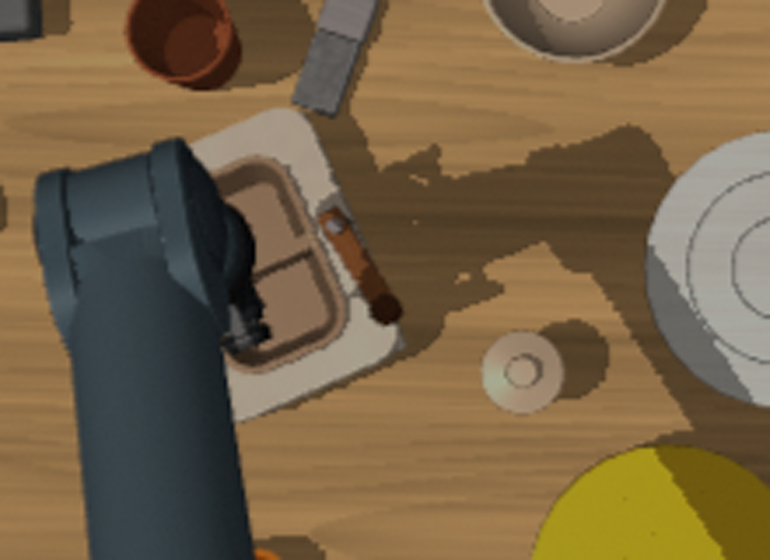

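```bash
python3 -c "
from h import *
s=observe(); c=eyes.read_camera('wrist'); cv2.imwrite('pics/w8.png',cv2.resize(c['img'][120:290,180:410,::-1],None,fx=3.4,fy=3.4,interpolation=cv2.INTER_CUBIC))
for p in [(292,150),(293,245),(293,200)]: print(p,wonz(c,s,*p,.068))
for p in [(194,195),(391,190)]: print('rim',p,wonz(c,s,*p,.068))
"
```

```text
(292, 150) [0.54624771 0.25572375 0.068     ]
(293, 245) [0.58349922 0.18122111 0.068     ]
(293, 200) [0.56528865 0.21837745 0.068     ]
rim (194, 195) [0.48772823 0.1865811  0.068     ]
rim (391, 190) [0.63725765 0.26270489 0.068     ]
```

View pics/w8.png

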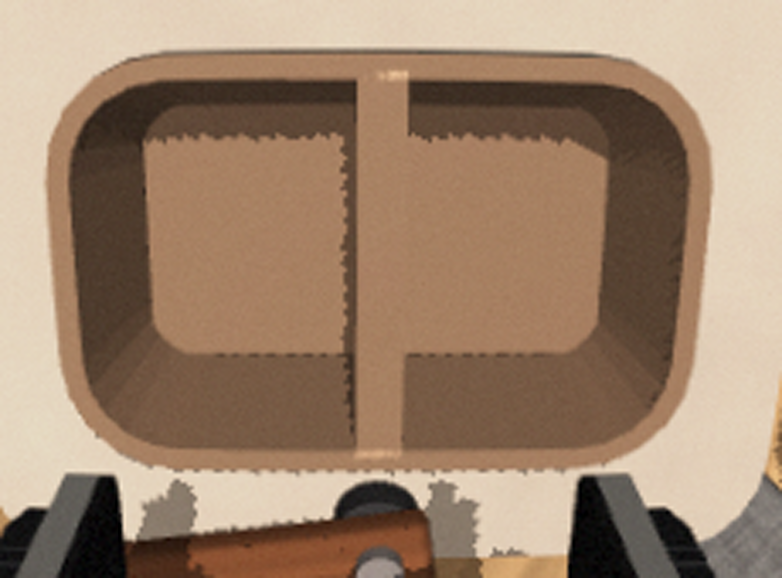

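```bash
python3 -m pendant '[[[6.5,3,0.67,0,0,0,0],[6.5,6,0.67,0,0,0,0],[6.5,9,0.67,0,0,0,0],[6.5,10,0.67,0,0,0,0],[6.5,10,0.67,0,0,0,0]]]'; python3 -c "
from h import *
s=observe(); c=eyes.read_camera('wrist'); cv2.imwrite('pics/w9.png',c['img'][:,:,::-1])
go([0.563,0.2178,.060],25.4)"
```

```text
t: 5.02
ee_pos: [0.56, 0.2172, 0.101]
ee_rot: [0.375, 0.599, -0.38, 0.596]
ft_force: [-0.1, -1.0, -0.1]
finger_gap: 0.0651
shift cm [4.33 0.11 0.04] turn [0.  0.  0.2] TCP [0.5619 0.2177 0.1033] t 5.07
```

View pics/w9.png

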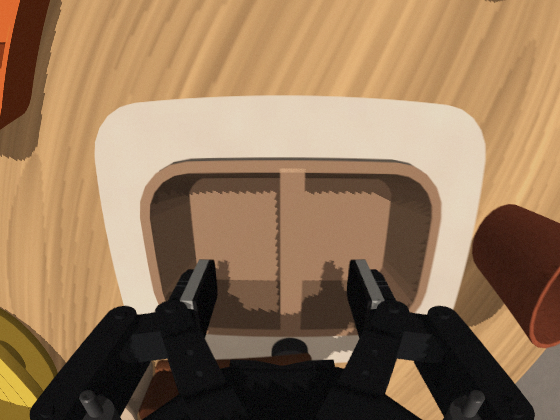

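```bash
python3 -m pendant '[[[6.5,1.5,0.25,0,0,0,0],[6.5,3,0.25,0,0,0,0],[6.5,4.2,0.25,0,0,0,0],[6.5,4.2,0.25,0,0,0,0],[6.5,4.2,0.25,0,0,0,0]]]'; python3 -c "
from h import *
s=observe(); c=eyes.read_camera('wrist'); cv2.imwrite('pics/w10.png',c['img'][:,:,::-1])
s=observe();go([0.563,0.2178,.060],25.4); print(s['ft_force'])"
```

```text
t: 5.48
ee_pos: [0.5655, 0.2195, 0.063]
ee_rot: [0.378, 0.598, -0.378, 0.598]
ft_force: [0.5, 0.6, -0.1]
finger_gap: 0.0652
shift cm [ 0.35 -0.35  0.04] turn [ 0.  -0.  -0.1] TCP [0.566  0.2197 0.0635] t 5.53
[-0.45454428 -0.19116591  0.05545007]
```

View pics/w10.png

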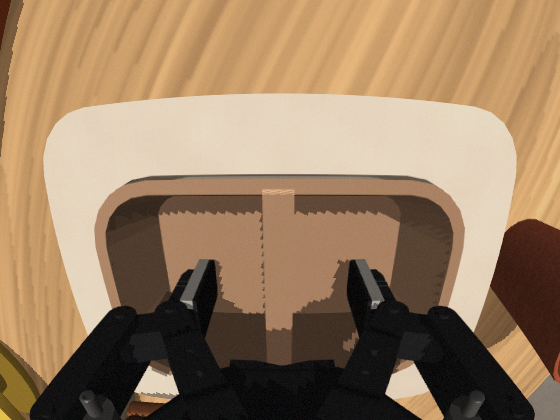

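```bash
python3 -m pendant '[[[4,0.3,-0.15,0,0,0,0],[2.5,0.3,-0.15,0,0,0,0],[1.2,0.3,-0.15,0,0,0,0],[0.5,0.3,-0.15,0,0,0,0],[0.5,0.3,-0.15,0,0,0,0]]]'; python3 -m pendant '[[[0.5,0,0,0,0,0,0],[0.5,0,0,0,0,0,0],[0.5,0,0,0,0,0,0]]]';  python3 -c "
from h import *
s=observe(); c=eyes.read_camera('wrist'); cv2.imwrite('pics/w11.png',c['img'][:,:,::-1])
s=observe();go([0.563,0.2178,.060],25.4); print(s['ft_force'],s['torque'])"
```

```text
t: 5.95
ee_pos: [0.5643, 0.2191, 0.0599]
ee_rot: [0.378, 0.597, -0.377, 0.598]
ft_force: [-0.4, -0.8, 2.0]
finger_gap: 0.0109
t: 6.2
ee_pos: [0.5643, 0.2191, 0.0599]
ee_rot: [0.378, 0.598, -0.377, 0.598]
ft_force: [-0.2, -0.3, 3.2]
finger_gap: 0.0111
shift cm [-0.02 -0.17  0.06] turn [ 0.  -0.  -0.1] TCP [0.5643 0.219  0.0598] t 6.25
[-0.42295232 -0.28783049  2.98696036] [-0.01054476  0.02598988 -0.02911574]
```

View pics/w11.png

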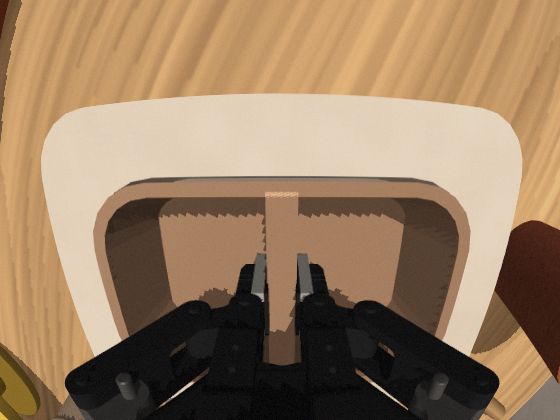

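```bash
python3 -m pendant '[[[0.5,-0.8,0,0,0,0,0],[0.5,-1.8,0,0,0,0,0],[0.5,-3,0,0,0,0,0],[0.5,-4.2,0,0,0,0,0],[0.5,-5.4,0,0,0,0,0]]]'; python3 -m pendant '[[[0.5,-1.4,0,0,0,0,0],[0.5,-2.8,0,0,0,0,0],[0.5,-4.4,0,0,0,0,0],[0.5,-6,0,0,0,0,0],[0.5,-7.5,0,0,0,0,0]]]';  python3 -m pendant '[[[0.5,0,0,0,0,0,0],[0.5,0,0,0,0,0,0]]]';python3 -c "
from h import *
s=observe(); c=eyes.read_camera('wrist'); cv2.imwrite('pics/w12.png',c['img'][:,:,::-1])
c=eyes.read_camera('scene'); cv2.imwrite('pics/s12.png',cv2.resize(c['img'][100:300,200:450,::-1],None,fx=3,fy=3))
s=observe();go([0.570,-0.201,.19],25.4); print(s['ft_force'],s['torque'])"
```

```text
t: 6.67
ee_pos: [0.5637, 0.2187, 0.1145]
ee_rot: [0.378, 0.598, -0.378, 0.598]
ft_force: [0.2, 0.5, -3.3]
finger_gap: 0.0112
t: 7.08
ee_pos: [0.5639, 0.2187, 0.1905]
ee_rot: [0.378, 0.597, -0.378, 0.598]
ft_force: [-0.2, 0.2, -3.9]
finger_gap: 0.0115
t: 7.25
ee_pos: [0.5647, 0.2191, 0.1902]
ee_rot: [0.379, 0.597, -0.377, 0.598]
ft_force: [-0.3, 0.6, -4.4]
finger_gap: 0.0112
shift cm [ -0.21 -17.37  38.2 ] turn [ 0.  -0.   0.1] TCP [0.5629 0.2186 0.1877] t 7.35
[-0.77831932  0.56673418 -4.01296812] [0.00138409 0.02453161 0.03066915]
```

View pics/w12.png

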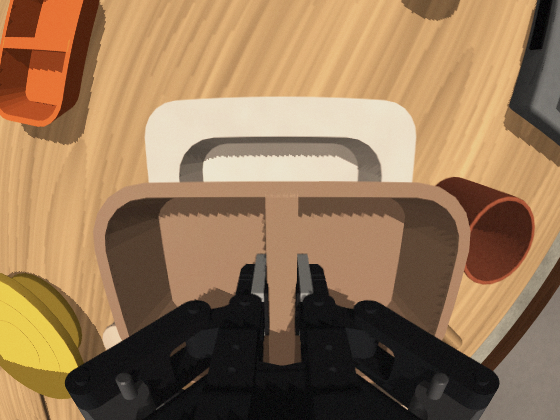

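View pics/s12.png

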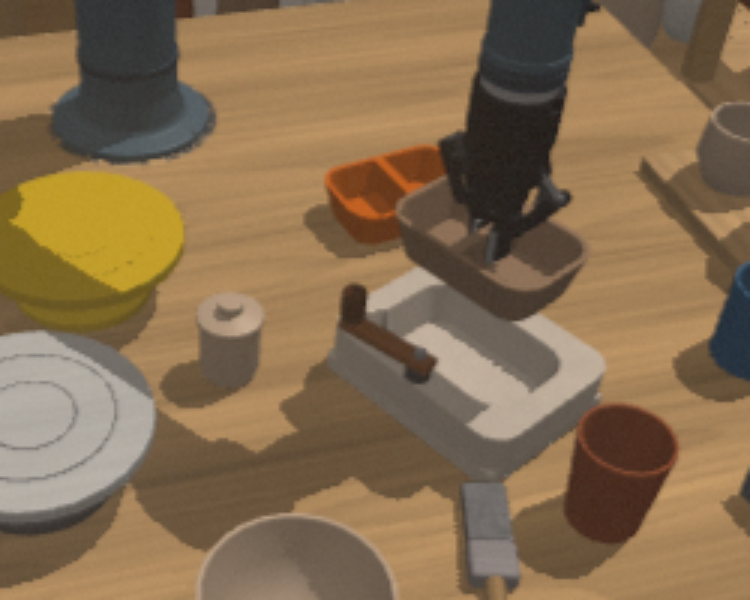

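```bash
python3 -m pendant '[[[0.5,-0.2,-0.5,1.1,0,0,0],[0.5,-0.4,-1.4,3.1,0,0,0],[0.5,-0.4,-2.7,5.9,0,0,0],[0.5,-0.4,-4,8.8,0,0,0],[0.5,-0.4,-5.3,11.7,0,0,0]]]'; python3 -m pendant '[[[0.5,0,-1.3,2.9,0,0,0],[0.5,0,-2.6,5.8,0,0,0],[0.5,0,-3.9,8.7,0,0,0],[0.5,0,-5.2,11.5,0,0,0],[0.5,0,-6.4,14.2,0,0,0]]]'; python3 -c "
from h import *
s=observe();go([0.570,-0.201,.19],25.4); print(s['ft_force'],s['qpos'],s['finger_gap'])"
```

```text
t: 7.77
ee_pos: [0.565, 0.088, 0.1913]
ee_rot: [0.377, 0.598, -0.378, 0.597]
ft_force: [0.6, -0.2, -4.4]
finger_gap: 0.0114
t: 8.18
ee_pos: [0.5675, -0.0685, 0.1914]
ee_rot: [0.378, 0.598, -0.379, 0.597]
ft_force: [0.9, 0.0, -4.2]
finger_gap: 0.0109
shift cm [ 0.15 -5.44 12.09] turn [-0.1 -0.   0.1] TCP [ 0.5675 -0.0685  0.1914] t 8.18
[ 0.90865373  0.00869161 -4.15758957] [-0.43336967  0.33698977  0.57293894  1.86851954 -0.21341741  0.99968438
  0.67233988] 0.01091895652033553
```

```bash
python3 -m pendant '[[[0.5,0,-1.3,2.9,0,0,0],[0.5,0,-2.6,5.8,0,0,0],[0.5,0,-3.8,8.5,0,0,0],[0.5,0,-4.7,10.5,0,0,0],[0.5,0,-5.2,11.5,0,0,0]]]'; python3 -m pendant '[[[0.5,0,0,0,0,0,0],[0.5,0,0,0,0,0,0],[0.5,0,0,0,0,0,0]]]'; python3 -c "
from h import *
s=observe();go([0.570,-0.201,.19],25.4); print(s['ft_force'],s['joint_vel'])
c=eyes.read_camera('wrist'); cv2.imwrite('pics/w13.png',c['img'][:,:,::-1])
c=eyes.read_camera('top'); cv2.imwrite('pics/t13.png',cv2.resize(c['img'][120:300,230:450,::-1],None,fx=3,fy=3))
"
```

```text
t: 8.6
ee_pos: [0.5692, -0.1976, 0.1918]
ee_rot: [0.378, 0.596, -0.381, 0.596]
ft_force: [-0.4, -0.5, -3.1]
finger_gap: 0.0113
t: 8.85
ee_pos: [0.5717, -0.1887, 0.1916]
ee_rot: [0.377, 0.599, -0.377, 0.597]
ft_force: [-0.5, 0.8, -4.2]
finger_gap: 0.0109
shift cm [ 0.16 -0.68  1.04] turn [ 0.2 -0.2  0. ] TCP [ 0.5717 -0.1887  0.1916] t 8.85
[-0.52170174  0.80061211 -4.21248678] [-0.01766324 -0.00552453 -0.01178708 -0.00302426  0.00153455 -0.00372481
  0.00099587]
```

View pics/w13.png

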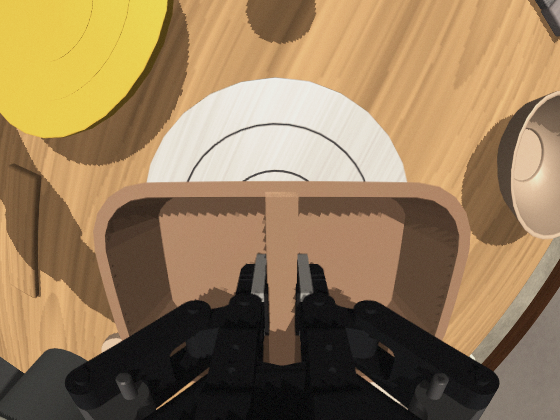

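View pics/t13.png

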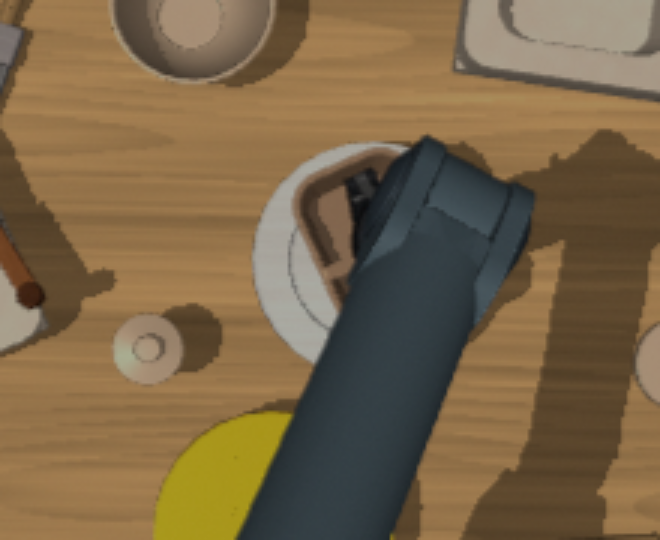

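```bash
python3 -m pendant '[[[0.5,0.8,-0.3,0.5,0,0,0],[0.5,2,-0.68,1.04,0,0,0],[0.5,3.5,-0.68,1.04,0,0,0],[0.5,5,-0.68,1.04,0,0,0],[0.5,6.3,-0.68,1.04,0,0,0]]]'; python3 -m pendant '[[[0.5,0.3,0,0,0,0,0],[0.5,0.3,0,0,0,0,0],[0.5,0.3,0,0,0,0,0]]]'; python3 -c "
from h import *
s=observe();go([0.570,-0.201,.1128],25.4); print(s['ft_force'],s['joint_vel'])
c=eyes.read_camera('wrist'); cv2.imwrite('pics/w14.png',c['img'][:,:,::-1])
c=eyes.read_camera('scene'); cv2.imwrite('pics/s14.png',cv2.resize(c['img'][130:300,130:330,::-1],None,fx=3.5,fy=3.5))
"
```

```text
t: 9.37
ee_pos: [0.5688, -0.204, 0.1272]
ee_rot: [0.378, 0.598, -0.378, 0.597]
ft_force: [-0.2, 0.5, -4.0]
finger_gap: 0.0108
t: 9.62
ee_pos: [0.5699, -0.204, 0.1261]
ee_rot: [0.378, 0.598, -0.378, 0.598]
ft_force: [0.9, 0.3, -3.9]
finger_gap: 0.0117
shift cm [ 1.33  0.13 -0.27] turn [0. 0. 0.] TCP [ 0.5699 -0.204   0.1261] t 9.62
[ 0.86632043  0.28677886 -3.86341381] [-0.0026974  -0.01926854  0.01042066 -0.01963825  0.0014722  -0.00371158
 -0.00107964]
```

View pics/w14.png

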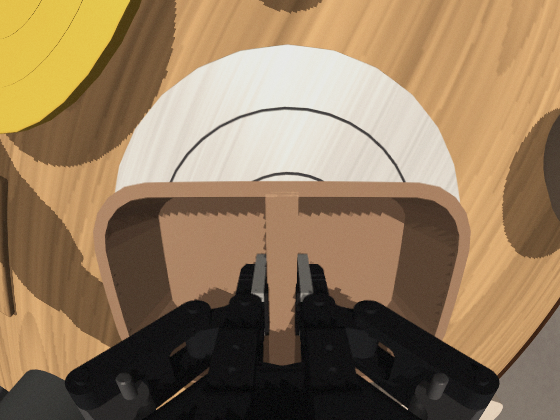

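View pics/s14.png

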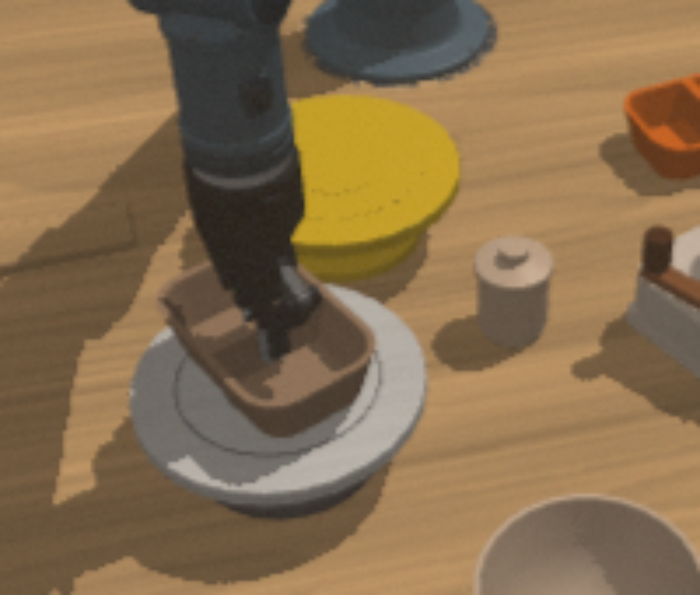

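```bash
python3 -c "
from h import *
s=observe(); c=eyes.read_camera('wrist')
im=c['img']; hsv=cv2.cvtColor(im,cv2.COLOR_RGB2HSV)
m=((hsv[...,1]<30)&(hsv[...,2]>150)).astype(np.uint8); m[182:]=0; m[:, :110]=0; m[:,465:]=0
cs,_=cv2.findContours(m,cv2.RETR_EXTERNAL,cv2.CHAIN_APPROX_NONE); k=max(cs,key=cv2.contourArea)[:,0]
k=k[k[:,1]<175]
P=np.array([wonz(c,s,u,v,.075)[:2] for u,v in k])
A=np.c_[2*P,np.ones(len(P))]; x=np.linalg.lstsq(A,(P**2).sum(1),rcond=None)[0]
print(len(P),x[:2],np.sqrt(x[2]+x[0]**2+x[1]**2)); go([*x[:2],.1128],25.4)"
```

```text
662 [ 0.55650983 -0.16935919] 0.07244105757970995
shift cm [ 1.46  0.2  -3.77] turn [ 0.   0.1 -0.1] TCP [ 0.5708 -0.2043  0.1274] t 9.77
```

```bash
python3 -c "
from h import *
s=observe(); c=eyes.read_camera('wrist')
im=c['img']; hsv=cv2.cvtColor(im,cv2.COLOR_RGB2HSV)
m=((hsv[...,1]<40)&(hsv[...,2]>150)); m[182:]=0
k=[(u,np.argmax(m[:,u])) for u in range(135,442,3) if m[:,u].any()]
print(k[::15])
P=np.array([wonz(c,s,u,v,.075)[:2] for u,v in k])
from scipy.optimize import least_squares
r=least_squares(lambda x:np.hypot(*(P-x[:2]).T)-.11,[.57,-.2],loss='soft_l1',f_scale=.002)
print(r.x,np.abs(r.fun).mean()); go([*r.x,.1128],25.4)"
```

```text
[(135, np.int64(126)), (180, np.int64(79)), (225, np.int64(55)), (270, np.int64(45)), (315, np.int64(47)), (360, np.int64(61)), (405, np.int64(90))]
[ 0.5723616  -0.20264726] 0.00027055529369554197
shift cm [ 1.46  0.21 -0.07] turn [ 0.   0.1 -0.1] TCP [ 0.5708 -0.2042  0.1274] t 9.82
```

```bash
python3 -m pendant '[[[0.5,0.3,0.15,-0.15,0,0,0],[0.5,0.6,0.15,-0.15,0,0,0],[0.5,0.9,0.15,-0.15,0,0,0],[0.5,1.1,0.15,-0.15,0,0,0],[0.5,1.1,0.15,-0.15,0,0,0]]]'; python3 -m pendant '[[[0.5,0.1,0,0,0,0,0],[0.5,0.2,0,0,0,0,0],[0.5,0.2,0,0,0,0,0]]]'
```

```text
t: 10.23
ee_pos: [0.57, -0.2015, 0.1145]
ee_rot: [0.378, 0.598, -0.378, 0.597]
ft_force: [-0.7, 0.5, -5.0]
finger_gap: 0.0109
t: 10.48
ee_pos: [0.5705, -0.2019, 0.1132]
ee_rot: [0.378, 0.598, -0.378, 0.598]
ft_force: [-0.8, 0.6, -4.4]
finger_gap: 0.0113
```

```bash
python3 -m pendant '[[[0.5,0.05,0,0,0,0,0],[0.5,0.1,0,0,0,0,0],[0.5,0.1,0,0,0,0,0]]]'; python3 -m pendant '[[[0.5,0.05,0,0,0,0,0],[0.5,0.1,0,0,0,0,0],[0.5,0.1,0,0,0,0,0]]]'
```

```text
t: 10.73
ee_pos: [0.5707, -0.2019, 0.1129]
ee_rot: [0.378, 0.598, -0.378, 0.598]
ft_force: [-1.3, 0.6, -0.0]
finger_gap: 0.011
t: 10.98
ee_pos: [0.5707, -0.202, 0.1129]
ee_rot: [0.378, 0.598, -0.378, 0.598]
ft_force: [-3.8, 2.2, 6.2]
finger_gap: 0.011
```

```bash
python3 -m pendant '[[[0.5,-0.1,0,0,0,0,0],[0.5,-0.1,0,0,0,0,0],[1.6,-0.1,0,0,0,0,0],[2.5,-0.1,0,0,0,0,0],[3.5,-0.1,0,0,0,0,0]]]'; python3 -m pendant '[[[4,0,0,0,0,0,0],[4,0,0,0,0,0,0]]]'; python3 -c "
from h import *
s=observe();go([.571,-.202,.1128],25.4);c=eyes.read_camera('wrist'); cv2.imwrite('pics/w15.png',c['img'][:,:,::-1])"
```

```text
t: 11.4
ee_pos: [0.5713, -0.2021, 0.1126]
ee_rot: [0.378, 0.597, -0.378, 0.598]
ft_force: [-0.5, -0.0, 0.3]
finger_gap: 0.0346
t: 11.57
ee_pos: [0.5709, -0.2019, 0.1124]
ee_rot: [0.378, 0.598, -0.378, 0.598]
ft_force: [-0.9, 0.6, 0.4]
finger_gap: 0.0399
shift cm [-0.04  0.01  0.01] turn [ 0.  0. -0.] TCP [ 0.5709 -0.2019  0.1124] t 11.57
```

View pics/w15.png

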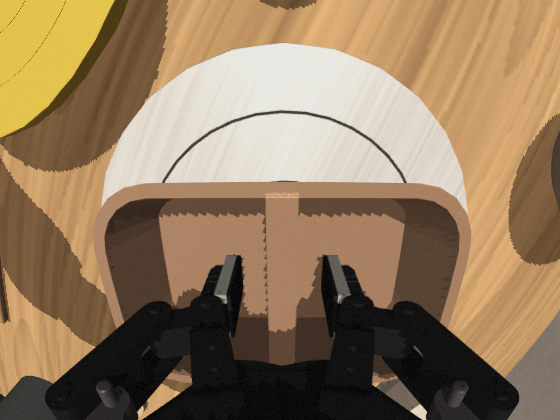

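Released cleanly; now straight up.

```bash
python3 -m pendant '[[[4,-1,0,0,0,0,0],[4,-3,0,0,0,0,0],[4,-6,0,0,0,0,0],[4,-9.5,0,0,0,0,0],[4,-13,0,0,0,0,0]]]'; python3 -m pendant '[[[4,0,0,-4,0,0,0],[4,0,0,-8,0,0,0],[4,0,0,-12,0,0,0],[4,0,0,-16,0,0,0],[4,0,0,-20,0,0,0]]]'; python3 -m pendant '[[[4,0,0,0,0,0,0],[4,0,0,0,0,0,0],[4,0,0,0,0,0,0]]]'; python3 -c "
from h import *
c=eyes.read_camera('top'); cv2.imwrite('pics/t16.png',cv2.resize(c['img'][120:300,150:420,::-1],None,fx=2.9,fy=2.9))
c=eyes.read_camera('scene'); cv2.imwrite('pics/s16.png',c['img'][:,:,::-1])"
```

```text
t: 12.03
ee_pos: [0.57, -0.2019, 0.2438]
ee_rot: [0.378, 0.598, -0.378, 0.597]
ft_force: [0.4, 0.7, -0.0]
finger_gap: 0.04
t: 12.45
ee_pos: [0.4839, -0.0201, 0.2432]
ee_rot: [0.379, 0.597, -0.378, 0.598]
ft_force: [0.5, 1.3, -0.5]
finger_gap: 0.0401
t: 12.7
ee_pos: [0.4851, -0.0215, 0.2431]
ee_rot: [0.378, 0.597, -0.377, 0.598]
ft_force: [0.6, -0.5, -0.8]
finger_gap: 0.0398
```

View pics/t16.png

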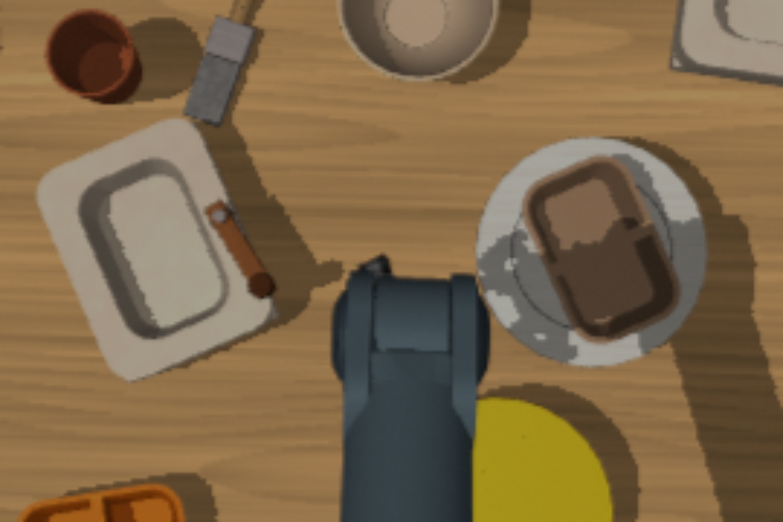

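View pics/s16.png

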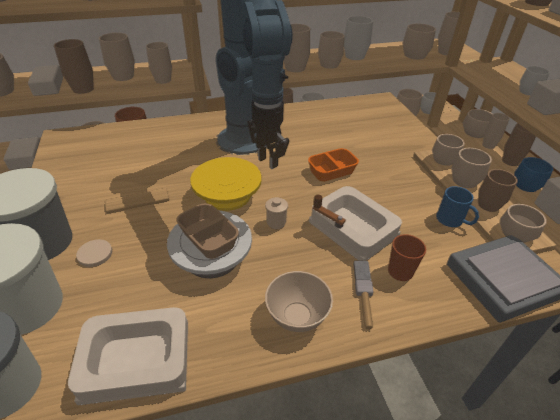

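```bash
python3 -c "
from h import *
c=eyes.read_camera('top'); hsv=cv2.cvtColor(c['img'],cv2.COLOR_RGB2HSV)
m=((hsv[...,1]>75)&(hsv[...,0]<25)).astype(np.uint8); roi=np.zeros_like(m); cv2.circle(roi,(353,206),37,1,-1); m*=roi
cs,_=cv2.findContours(m,cv2.RETR_EXTERNAL,cv2.CHAIN_APPROX_NONE); k=max(cs,key=cv2.contourArea); r=cv2.minAreaRect(k); print(r, onz(c,*r[0],.118))
P=np.array([.593,.152]); k=onz(c,150+261/2.9,120+284/2.9,.118); print(k, np.arctan2(*(k[:2]-P)[::-1])%6.283-np.radians(115.4))"
```

```text
((356.8350830078125, 205.62890625), (60.5146369934082, 39.80156707763672), 66.03751373291016) [ 0.56926562 -0.20359029  0.118     ]
[0.52802403 0.10753144 0.118     ] 1.727466263551917
```

Dish centre is (0.569, -0.204) against the disc centre (0.571, -0.202), and the bar is at about 1.7 rad. Handing in.

```bash
python3 -c "
from bench import job_done,observe
print(job_done()); print(observe()['t'])"
```

```text
the job is handed in; nothing more can be done
None
the job is handed in; nothing more can be done
```

The dish is out of the mould and standing right way up on the metal turntable. I handed the job in about 13 s into the 61 s allowed; it reports no verdict.

- **Bar:** I swung the hold-down bar aside with the open fingers around its knob. It measures about 1.7 rad in the last overhead picture and lies along the mould's edge.
- **Lift and placing:** I pinched the dish by its divider and lifted it level. I lowered it in millimetre steps until it touched, with a reaction of about 6 to 10 N, eased off and then released it.
- **Last checks:** The dish's rim centre is about 3 mm from the disc's centre, and the dish looks level. The robot is clear of everything. The other pots and tools look unmoved in the pictures; I did not measure them.
- **Disagreements:** The overhead and wrist cameras differed by about 3 mm on the disc's centre, and I aimed between the two. My first circle fit of the disc in the wrist picture gave a wrong radius, so I discarded it and redid the fit.

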